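Open the purge valve by one turn

TASK

Open the small purge valve on the table by exactly one full turn anticlockwise (seen from above): with the fingertips gently push its blue hand wheel round by the upright black handle, without gripping the handle, at a steady pace, until the handle and white-lined spoke have gone once round and are back at the red pointer. Do not turn it well past the pointer, and do not disturb the vial, the short steel post and the sample dish that stand round the valve. Then move the hand clear of the wheel.

Things in the scene. Friction and masses are not known exactly. Their poses are not given: they have to be found in the camera images.
- valve: fixed brass valve on a 110 x 110 x 12 mm aluminium foot plate, with two pipe stubs (to 76 mm from the centre, 53 mm high) along its y axis. Origin on the table under the centre of the valve, which is also the wheel's upright axis. Its x axis points horizontally from the wheel axis to the red pointer, which stands outside the rim, 88 to 93 mm from the axis, its top 96 mm above the table. It may stand at any yaw
- wheel (a joint): angle of the blue hand wheel about its upright axis, rad: 0 at the start, shut against its stop, with the handle at the pointer; grows anticlockwise seen from above; one full turn is 6.28, and it can be turned beyond that. It turns stiffly (0.12 N m of friction: about 2 N at the handle), does not spring back and stays where it is left
- wheel_centre (a point): centre of the blue hand wheel, on its upright axis, 95 mm above the table. Three spokes, the one that leads to the handle with a white line along its top; the rim's centre line has a radius of 65 mm, the rim is 13 mm thick, its top 101.5 mm above the table; the hub is 32 mm wide, its top at 108 mm above the table
- handle: upright black handle on the wheel's rim, which revolves freely on its own pin, 20 mm in diameter, 65 mm from the wheel axis. Origin on its own axis at its foot, 100.5 mm above the table; its round top is 152 mm above the table.
- vial: loose capped glass vial that stands near the valve, 21 mm in diameter, 44 mm tall; origin at the centre of its underside; to be left alone
- short_post: loose upright steel post that stands near the valve, 13 mm in diameter, 50 mm tall; origin at the centre of its underside; to be left alone
- dish: loose clear lidded dish that lies flat near the valve, 56 mm in diameter, 12 mm tall; origin at the centre of its underside; to be left alone

How it is judged:
On the way, in this order (a step that is already met when the one before it is completed fails the run):
1. the fingers push the handle through the first part of the turn (value of joint wheel between 0.7 and 2.6 rad and contact force between the fingers and handle above 0.3 N), for 0.1 s.
2. the fingers push the handle through the last part of the turn (value of joint wheel between 3.7 and 5.6 rad and contact force between the fingers and handle above 0.3 N), for 0.1 s.
At the end, for the whole second after the job is handed in: The wheel stands exactly one turn open (6.28 rad within 0.17 rad), at rest, with the handle back at the pointer; vial, post and dish stand within 12 mm of where they were, upright (value of joint wheel between 6.1132 and 6.4532 rad and velocity of joint wheel between -0.05 and 0.05 rad/s and distance of each of vial, short_post, dish from where it was at the start of the episode below 0.012 m and angle between each of vial, short_post, dish's own z axis and vertical below 0.2 rad); the robot touches nothing.
It fails at once if the handle is gripped or forced: more than 20 N between fingers and handle (contact force between the fingers and handle above 20 N).
It fails at once if the wheel is spun faster than 5 rad/s (velocity of joint wheel above 5 rad/s).
It fails at once if the wheel is turned well past the pointer (more than 0.8 rad beyond one turn) (value of joint wheel above 7.0832 rad).
It fails at once if the vial, post or dish is moved by more than 15 mm, lifted or tipped over (distance of any of vial, short_post, dish from where it was at the start of the episode above 0.015 m or angle between any of vial, short_post, dish's own z axis and vertical above 0.4 rad).
It also fails if it takes over 58 s, if anything falls off the work surface, if the arm or the gripper's body presses on something with over 40 N, if the wrist force passes 120 N, or if a joint passes its speed limit or range.

ROBOT

A 7-joint arm with a two-finger parallel gripper is mounted at the origin on a cart in front of the work surface, level with it; the furniture and walls round the work are solid. World frame = base frame: x ahead of the robot, y to its left, z up, the work surface at z = 0. Lengths are in m, angles in rad, forces in N, time in s.
With the tool pointing down it reaches from about 0.4 to 0.85 m from the base axis. Payload 4.5 kg.
Tool frame: the origin (TCP) lies at the very end of the fingers, on their centre line; the grasp point (between the pads) lies r.grip_point_offset behind it (r.grip_point_offset is the distance from the TCP to the grasp point, in m); z points along the fingers, y is the line along which they close (so a half turn about z gives the same grasp; the last joint's range is limited). The gripper opens to 88 mm and grips with 3 to 60 N. Pads are 18 mm wide; open, the fingers measure 123 mm over their backs; the gripper's body (75 mm by 187 mm) begins 45 mm behind the grasp point.
Start: joints at [0.034, 0.689, -0.195, 1.565, 0.157, 0.902, -0.215], TCP at [0.625, 0, 0.239] pointing down, gripper open.
Joint ranges: [-3.01, 3.01], [-0.46, 2.08], [-1.47, 1.51], [0.13, 2.56], [-1, 4.14], [0.04, 2.09], [-2.66, 2.66]. Speed limits (rad/s): [2.57, 2.57, 3.14, 3.14, 3.14, 3.14, 3.14].

INTERFACE

Orientations are given as a rotation vector (axis times angle).
In Python, from cell import r gives the robot as it stands.
- The arm moves only by the shell command python3 -m crank 'ROWS' [FORCE]. ROWS is JSON, a list of rows, each a list of 5 numbers: the shift along the tool's x, y, z in mm, then the turn about the tool's z in degrees, then the finger opening in mm, from 0 to 88.1. In form: [[tx, ty, tz, turn, hand], ...]. A call has exactly 5 rows; each row is the pose to reach, as a shift and turn from the pose commanded when the call began, along the tool's axes at that moment; what a row does not reach only later rows make up. A row lasts 1/8 s, in which the tool goes at most 62.5 mm and 10.7 degrees, less where a joint would pass 70% of its speed; a pose out of reach is approached as far as the arm can. A call with a gripper value outside its range is refused whole. The fingers move at their own pace and stop on an object; FORCE is the grip in N (left out, the last holds). Time passes only in rows, so rows that repeat a pose let the fingers close, or fill a call up. It gives the time, the measured TCP pose, the force, the opening and the grip force at its end, in the units of the state.
- r.read_state(): the state, without advancing time (a new reading comes with each control period).
- r.get_image(name): name is "scene" or "side" or "wrist"; returns a dict with "pixels" (384x512x3 uint8, blue, green, red), "fx", "fy", "cx", "cy" (pixels), "view" (4x4, takes a point from world to camera coordinates). Camera axes: x right, y up, looking along -z (the intrinsics and any distortion apply to the point x, -y, -z); pixel columns grow to the right and rows downward; lengths in m; the calibration is good to about 2 mm. A picture is of the moment at which its call begins. There is no depth.
- r.hand_in(): hands the job in; it is judged then, once.
The state is a dict: "time_s": time; "qpos": joint angles; "qd": joint speeds; "tau": joint torques, N m; "position": TCP position; "orientation": TCP orientation; "contact_force": force on the tool from outside, world axes, zero at the start; "torque": the same for the moment, N m; "grip_width": opening from 0.0 (shut) to 1.0 (fully open); "grip_force": force on a finger pad.
Only numpy, scipy, OpenCV 4.12 (cv2) and the standard library are available. Lean on these libraries where they do the work, as an engineer would, in place of code of your own. Each camera call takes 0.05 s, during which the arm holds its last target. There are 200 camera calls.

## Working session

There is one attempt and no reset: what is moved stays moved. The work goes in short steps, Python scripts to look and compute and a shell command to move; the robot and the scene stay as the last step left them, time stands still between calls to the robot, and variables do not carry over. Pictures are saved under pics/ and viewed, at most 10 in all, crops included, and the job is handed in when it is done.

```bash
ls; mkdir -p pics
python3 - <<'E'
from cell import r
import cv2,pickle
s=r.read_state();print(s['time_s'],s['position'],s['orientation'],r.grip_point_offset)
d={n:r.get_image(n) for n in("scene","side","wrist")}
pickle.dump(d,open('im0.pkl','wb'))
import numpy as np
a=np.hstack([d['scene']['pixels'],d['side']['pixels']]);b=np.hstack([d['wrist']['pixels'],0*d['wrist']['pixels']])
cv2.imwrite('pics/scene0.png',d['scene']['pixels']);cv2.imwrite('pics/side0.png',d['side']['pixels']);cv2.imwrite('pics/wrist0.png',d['wrist']['pixels'])
E
```

```text
pics
0.0 [ 6.24382413e-01 -5.38453166e-05  2.37933070e-01] [-2.22051213e+00 -2.22075138e+00  2.16930140e-03] 0.0187
```

View pics/scene0.png

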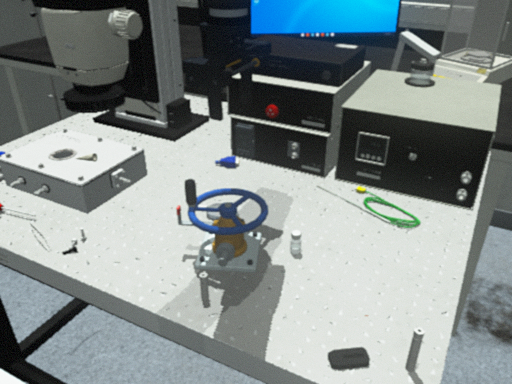

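View pics/wrist0.png

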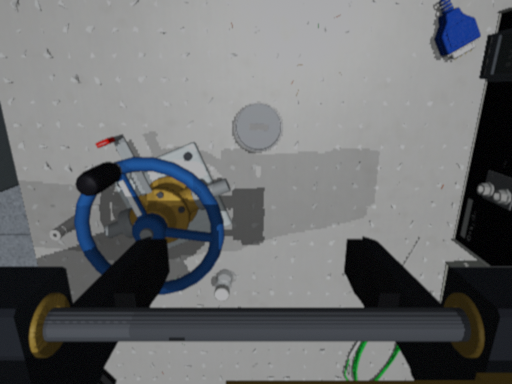

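View pics/side0.png

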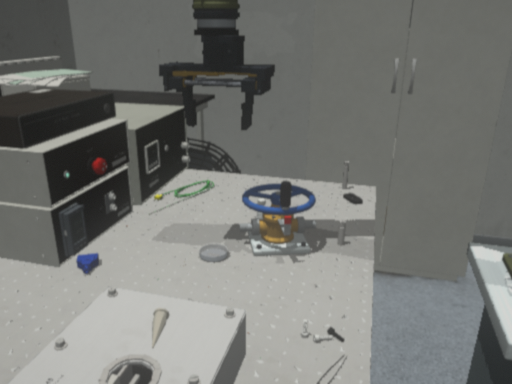

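The wrist view shows the wheel (hub at about 150,230, handle at 98,180, red pointer at 108,142), the dish (257,127), the vial (222,285) and the post (60,232). The scene view has the wheel at 228,210. The side view has the wheel at 279,199 and the handle at 286,192.

```bash
cat > h.py <<'E'
import numpy as np,cv2
def cast(im,uv,z):
    V=np.linalg.inv(im['view']);uv=np.atleast_2d(uv).astype(float)
    d=np.c_[(uv[:,0]-im['cx'])/im['fx'],-(uv[:,1]-im['cy'])/im['fy'],-np.ones(len(uv))]@V[:3,:3].T
    o=V[:3,3];return o+d*((z-o[2])/d[:,2])[:,None]
def blue(im,box):
    h=cv2.cvtColor(im['pixels'],cv2.COLOR_BGR2HSV)
    m=cv2.inRange(h,(105,120,40),(125,255,255));k=np.zeros_like(m);x0,y0,x1,y1=box;k[y0:y1,x0:x1]=255
    return m&k
def red(im,box):
    h=cv2.cvtColor(im['pixels'],cv2.COLOR_BGR2HSV)
    m=cv2.inRange(h,(0,130,60),(8,255,255))|cv2.inRange(h,(172,130,60),(180,255,255));k=np.zeros_like(m);x0,y0,x1,y1=box;k[y0:y1,x0:x1]=255
    return m&k
def circ(p):
    A=np.c_[2*p[:,:2],np.ones(len(p))];s=np.linalg.lstsq(A,(p[:,:2]**2).sum(1),rcond=None)[0]
    return s[:2],np.sqrt(s[2]+s[:2]@s[:2])
E
python3 - <<'E'
import pickle;from h import *
d=pickle.load(open('im0.pkl','rb'))
for n,box in(('scene',(180,180,275,240)),('side',(235,180,320,216)),('wrist',(70,150,230,300))):
    im=d[n];m=blue(im,box);v,u=np.nonzero(m);p=cast(im,np.c_[u,v],.095)
    c=p[:,:2].mean(0)
    for _ in range(5):
        rr=np.hypot(*(p[:,:2]-c).T);q=p[(rr>.052)&(rr<.078)];c,R=circ(q)
    rr=np.hypot(*(p[:,:2]-c).T);hub=p[rr<.02]
    print(n,len(p),c,R,hub[:,:2].mean(0))
for n,box in(('scene',(172,200,186,215)),('wrist',(90,130,125,152))):
    im=d[n];v,u=np.nonzero(red(im,box));print(n,'red',len(u),cast(im,[u.mean(),v.mean()],.09))
w=d['wrist']
print('dish',cast(w,[257,127],.006),'vialtop',cast(w,[222,293],.044),cast(w,[223,275],0),'post top',cast(w,[56,234],.05))
print('scene vial base',cast(d['scene'],[296,254],0),'post',cast(d['scene'],[205,275],.05),cast(d['scene'],[207,305],0),'side post',cast(d['side'],[341,244],0),'dish',cast(d['side'],[213,254],.006))
print(w['view'].round(3))
E
```

```text
scene 909 [ 0.52250856 -0.0492699 ] 0.06501238793388797 [ 0.52231582 -0.04966025]
side 223 [ 0.52204461 -0.05288872] 0.0638885627140983 [nan nan]
wrist 4956 [ 0.5201022  -0.05065519] 0.0649787013811387 [ 0.52157601 -0.04694399]
scene red 11 [[0.48697513 0.03352665 0.09      ]]
wrist red 76 [[0.48652953 0.03333843 0.09      ]]
dish [[0.62358649 0.03755519 0.006     ]] vialtop [[ 0.58142556 -0.15636702  0.044     ]] [[ 0.57819553 -0.15859168  0.        ]] post top [[ 0.39874442 -0.07589603  0.05      ]]
scene vial base [[ 0.57450817 -0.16297425  0.        ]] post [[ 0.39819144 -0.07995401  0.05      ]] [[ 0.38541841 -0.08879402  0.        ]] side post [[ 0.3962189  -0.07560908  0.        ]] dish [[0.62330679 0.04424363 0.006     ]]
[[ 1.     0.    -0.002 -0.623]
 [-0.001  0.953 -0.303  0.043]
 [ 0.002  0.303  0.953 -0.391]
 [ 0.     0.     0.     1.   ]]<stdin>:9: RuntimeWarning: Mean of empty slice.
  ret = um.true_divide(
```

```bash
python3 -m crank '[[0,-15,0,0,0],[4,-35,0,0,0],[8,-60,20,0,0],[11,-80,40,0,0],[11,-84,60,0,0]]' 10
python3 -m crank '[[0,0,15,0,0],[0,0,30,0,0],[0,0,45,0,0],[0,0,60,0,0],[0,0,60,0,0]]'
python3 - <<'E'
from cell import r;import cv2
im=r.get_image('scene');a=cv2.resize(im['pixels'][150:300,130:330],None,fx=3,fy=3)
w=cv2.resize(r.get_image('wrist')['pixels'],(512,384));cv2.imwrite('pics/a1.png',a)
E
```

```text
time_s: 0.78
position: [0.5394, 0.0112, 0.1782]
orientation: [-2.22, -2.222, 0.002]
contact_force: [0.9, 0.3, -0.8]
grip_width: 0.457
grip_force: 0.0
time_s: 1.4
position: [0.5403, 0.011, 0.1175]
orientation: [-2.22, -2.221, 0.003]
contact_force: [-0.1, -0.3, 0.5]
grip_width: 0.005
grip_force: 0.0
```

View pics/a1.png

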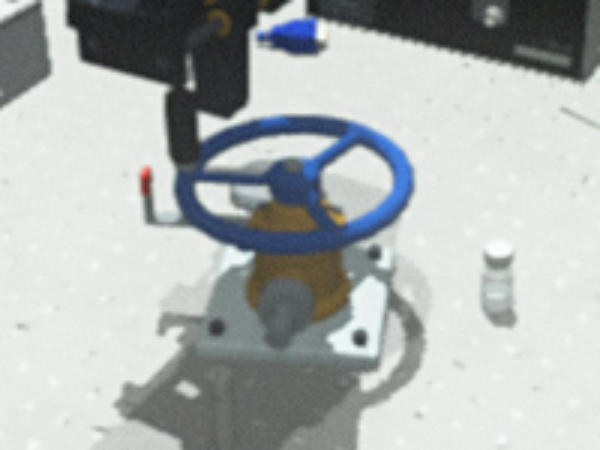

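The closed fingers stand behind the handle (crop pixel 215,90), on the correct clockwise side, with the handle at 180,125. Next I work out the circle waypoints.

Run:
```python
import numpy as np
C=np.array([521,-50.5]);P=lambda t:C+65*np.array([np.cos(np.radians(t)),np.sin(np.radians(t))])
t0=72
for st in [6]+[10]*6:
    p0=P(t0);print(t0,[[int(round((P(t0+st*k)-p0)[1])),int(round((P(t0+st*k)-p0)[0]))] for k in range(1,6)],P(t0+5*st).round(1));t0+=5*st
```

```text
72 [[2, -7], [3, -13], [3, -20], [3, -27], [2, -34]] [507.5  13.1]
102 [[-3, -11], [-8, -21], [-15, -30], [-24, -38], [-33, -44]] [463.6 -20. ]
152 [[-10, -4], [-21, -7], [-33, -8], [-44, -6], [-55, -3]] [460.7 -74.8]
202 [[-10, 5], [-19, 12], [-27, 20], [-33, 30], [-37, 40]] [ 500.9 -112.3]
252 [[-3, 11], [-3, 22], [-2, 34], [2, 44], [7, 55]] [ 555.4 -105.6]
302 [[7, 9], [15, 17], [25, 23], [35, 27], [46, 30]] [585.4 -59.5]
352 [[11, 1], [23, -1], [33, -4], [43, -9], [53, -16]] [569.3  -7. ]
```

```bash
python3 -m crank '[[2,-7,0,0,0],[3,-13,0,0,0],[3,-20,0,0,0],[3,-27,0,0,0],[2,-34,0,0,0]]'
python3 -m crank '[[-3,-11,0,0,0],[-8,-21,0,0,0],[-15,-30,0,0,0],[-24,-38,0,0,0],[-33,-44,0,0,0]]'
python3 - <<'E'
from cell import r;import cv2
im=r.get_image('scene');cv2.imwrite('pics/a2.png',cv2.resize(im['pixels'][150:300,130:330],None,fx=3,fy=3))
E
```

```text
time_s: 2.12
position: [0.5078, 0.0131, 0.1191]
orientation: [2.22, 2.22, 0.003]
contact_force: [3.5, -1.1, -0.2]
grip_width: 0.001
grip_force: 1.6
time_s: 2.75
position: [0.4617, -0.0207, 0.1186]
orientation: [-2.221, -2.221, 0.002]
contact_force: [0.1, 2.7, 0.7]
grip_width: 0.009
grip_force: 1.1
```

View pics/a2.png

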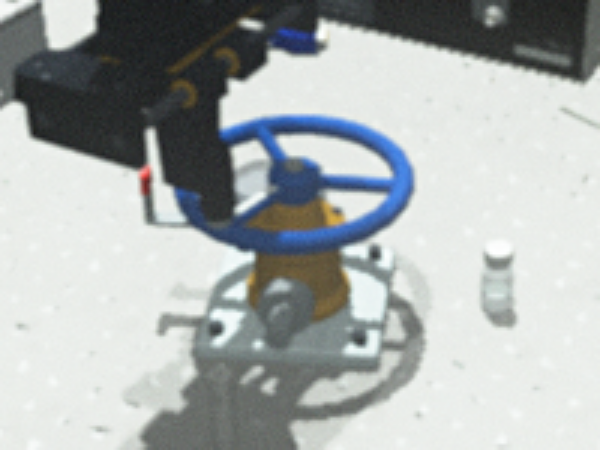

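The wheel has turned: the handle spoke now runs to about (225,210) in the crop, under the fingers, and the pushing force is about 3 N. I carry on round the circle.

```bash
python3 -m crank '[[-10,-4,0,0,0],[-21,-7,0,0,0],[-33,-8,0,0,0],[-44,-6,0,0,0],[-55,-3,0,0,0]]'
python3 -m crank '[[-10,5,0,0,0],[-19,12,0,0,0],[-27,20,0,0,0],[-33,30,0,0,0],[-37,40,0,0,0]]'
python3 - <<'E'
from cell import r;import cv2
im=r.get_image('scene');cv2.imwrite('pics/a3.png',cv2.resize(im['pixels'][150:300,130:330],None,fx=3,fy=3))
E
```

```text
time_s: 3.42
position: [0.4601, -0.0756, 0.1187]
orientation: [-2.221, -2.221, -0.0]
contact_force: [0.1, 4.1, -0.3]
grip_width: 0.001
grip_force: 2.0
time_s: 4.05
position: [0.5003, -0.1127, 0.1185]
orientation: [-2.222, -2.22, 0.001]
contact_force: [-2.7, 0.3, -0.4]
grip_width: 0.003
grip_force: 1.2
```

View pics/a3.png

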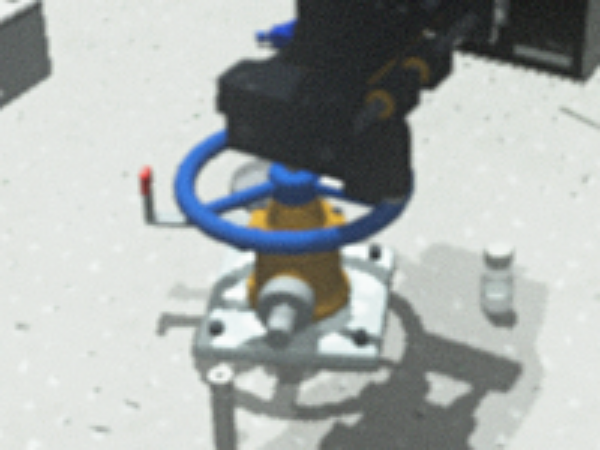

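The white-lined spoke points to about (345,185) and the fingers are still behind the handle, so about 165° is done. The vial (498,285) is untouched.

```bash
python3 -m crank '[[-3,11,0,0,0],[-3,22,0,0,0],[-2,34,0,0,0],[2,44,0,0,0],[7,55,0,0,0]]'
python3 -m crank '[[7,9,0,0,0],[15,17,0,0,0],[25,23,0,0,0],[35,27,0,0,0],[46,30,0,0,0]]'
python3 -m crank '[[11,1,0,0,0],[23,-1,0,0,0],[33,-4,0,0,0],[43,-9,0,0,0],[53,-16,0,0,0]]'
python3 - <<'E'
from cell import r;import cv2,numpy as np,pickle
d={n:r.get_image(n) for n in("scene","side","wrist")};pickle.dump(d,open('im4.pkl','wb'))
im=d['scene'];a=cv2.resize(im['pixels'][160:280,150:280],(433,400));b=cv2.resize(d['side']['pixels'][150:270,220:330],(367,400))
cv2.imwrite('pics/a4.png',np.hstack([a,b]))
E
```

```text
time_s: 4.72
position: [0.5561, -0.1052, 0.1188]
orientation: [2.221, 2.22, 0.0]
contact_force: [-1.8, -1.8, -0.9]
grip_width: 0.008
grip_force: 1.1
time_s: 5.35
position: [0.5854, -0.0583, 0.1189]
orientation: [2.221, 2.221, 0.0]
contact_force: [-1.2, -2.8, 0.8]
grip_width: 0.007
grip_force: 1.4
time_s: 5.98
position: [0.5696, -0.005, 0.1189]
orientation: [2.221, 2.22, 0.003]
contact_force: [2.4, -2.6, -0.6]
grip_width: 0.003
grip_force: 1.4
```

View pics/a4.png

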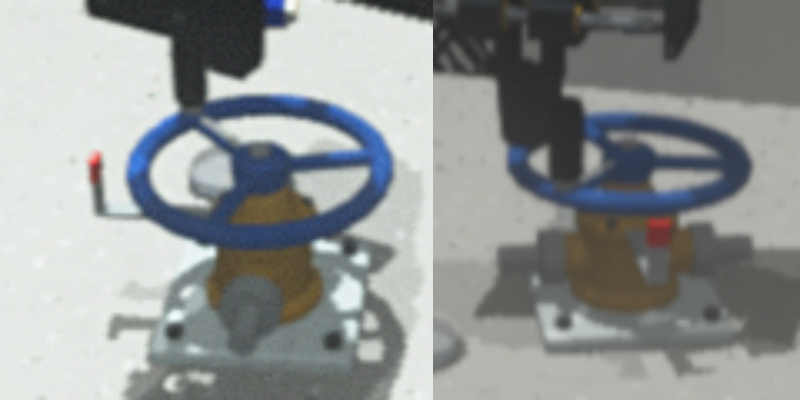

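Left (scene): the handle foot is at about (190,108), short of the pointer (97,165). Right (side): the handle is at (565,140), with the pointer at (658,232). The spoke angle gives a comparison with the start picture.

```bash
cat > ang.py <<'E'
from h import *
C=np.array([.5222,-.0495])
def ang(im):
    v,u=np.nonzero(blue(im,(180,180,275,240)));p=cast(im,np.c_[u,v],.095)[:,:2]-C
    rr=np.hypot(*p.T);a=np.arctan2(p[:,1],p[:,0])[(rr>.025)&(rr<.05)]
    return len(a),np.degrees(np.angle(np.exp(3j*a).mean())/3)%120
E
python3 - <<'E'
import pickle;from ang import *
for f in('im0.pkl','im4.pkl'):
    im=pickle.load(open(f,'rb'))['scene'];print(f,ang(im))
p=cast(im,[207,192.4],.1005)[0][:2]-C;print(np.degrees(np.arctan2(p[1],p[0])),np.hypot(*p))
P=lambda t:np.array([521,-50.5])+65*np.array([np.cos(np.radians(t)),np.sin(np.radians(t))])
for t in range(408,454,6):print(t,(P(t)-P(402))[::-1].round(1))
E
```

```text
im0.pkl (64, np.float64(112.97567041687418))
im4.pkl (75, np.float64(67.31247218654488))
67.67234263222473 0.06424613133019123
408 [ 4.8 -4.8]
414 [  9.1 -10.1]
420 [ 12.8 -15.8]
426 [ 15.9 -21.9]
432 [ 18.3 -28.2]
438 [ 20.1 -34.8]
444 [ 21.2 -41.5]
450 [ 21.5 -48.3]
```

```bash
python3 -m crank '[[5,-5,0,0,0],[9,-10,0,0,0],[13,-16,0,0,0],[16,-22,0,0,0],[18,-28,0,0,0]]'
python3 - <<'E'
from cell import r;from ang import *
im=r.get_image('scene');print(ang(im));cv2.imwrite('pics/a5.png',im['pixels'])
E
```

```text
time_s: 6.75
position: [0.5407, 0.0124, 0.1188]
orientation: [2.221, 2.222, 0.001]
contact_force: [2.5, -1.4, -0.6]
grip_width: 0.003
grip_force: 1.1
(71, np.float64(96.55183221383459))
```

```bash
python3 -m crank '[[1,-5,0,0,0],[2,-10,0,0,0],[3,-14,0,0,0],[3,-17,0,0,0],[3,-17,0,0,0]]'
python3 - <<'E'
from cell import r;from ang import *
im=r.get_image('scene');print(ang(im));cv2.imwrite('pics/a6.png',im['pixels'])
E
```

```text
time_s: 7.42
position: [0.5234, 0.015, 0.1187]
orientation: [-2.221, -2.221, 0.001]
contact_force: [1.3, -0.7, -0.5]
grip_width: 0.009
grip_force: 0.5
(89, np.float64(112.83055459720511))
```

The spoke reads 112.8°, against 113.0° at the start. I back off in +x, then go up and clear.

```bash
python3 -m crank '[[0,5,0,0,0],[0,12,0,0,0],[0,20,0,0,0],[0,28,-20,0,0],[0,30,-50,0,0]]'
python3 -m crank '[[0,20,-30,0,0],[0,40,-60,0,0],[0,60,-80,0,0],[0,70,-80,0,0],[0,70,-80,0,0]]'
python3 - <<'E'
from cell import r;from ang import *
im=r.get_image('scene');print(ang(im));w=r.get_image('wrist')
cv2.imwrite('pics/a7.png',np.hstack([cv2.resize(im['pixels'][150:320,150:320],(384,384)),w['pixels'][:,:416]]))
E
```

```text
time_s: 8.1
position: [0.5543, 0.015, 0.1686]
orientation: [-2.221, -2.22, 0.002]
contact_force: [1.0, -0.2, 0.7]
grip_width: 0.005
grip_force: 0.0
time_s: 8.72
position: [0.6236, 0.0149, 0.2474]
orientation: [-2.221, -2.22, 0.002]
contact_force: [-0.5, 0.3, -0.0]
grip_width: 0.005
grip_force: 0.0
(65, np.float64(112.72263940867822))
```

View pics/a7.png

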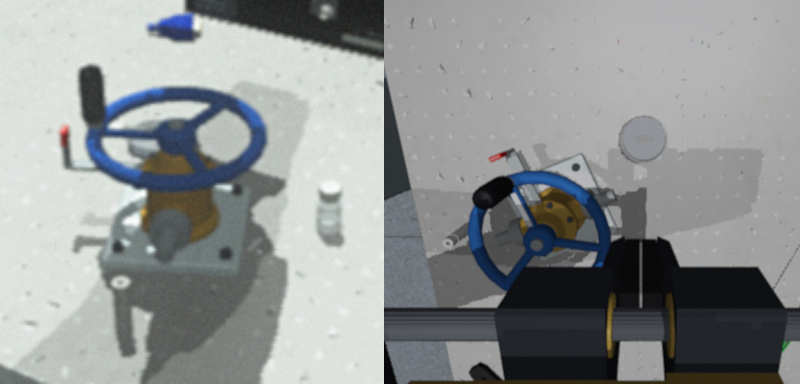

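The handle is back at the pointer (left 92,95; right 493,192). The vial (330,205), the post (120,283) and the dish (right 642,138) are all standing, and the hand is clear.

```bash
python3 -c "
from cell import r;print(r.hand_in())"
```

```text
the job is handed in; nothing more can be done
None
```

I turned the valve one full turn anticlockwise, and the white-lined spoke reads within about 0.3° of its starting angle, back at the red pointer. The vial, post and dish are still standing with no visible movement, the hand is clear, and the job is handed in; no verdict came back.

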